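# Check a cuvette's windows in the inspection lamp

### The job

Drop the filter slide from its stand into the slot on top of the inspection lamp, fully home, and let it go. Then take the longer cuvette from the rack by its two frosted sides, never touching its clear end windows, and hold it upright in the light path midway between lens and screen, so that the beam passes straight in at one window and out at the other, through the lower half of the cuvette. Finish with the gripper still holding it there, at rest and clear of the lamp; leave the short cuvette, the tip box and the bottle where they stand.

Things in the scene. Friction and masses are not known exactly. Their poses are not given: they have to be found in the camera images.
- viewer: Inspection lamp, fixed. Grey base plate 110 (x) by 12 mm, y from -85 to +175 mm. On it at +y a white lamp head 84 mm wide, y +65 to +150, top 85 mm above the bench, its round lens ending at y = +55; at -y an upright ground-glass screen 86 wide, 95 high, face at y = -55. The gap between is open above and at the sides. Origin: on the bench under mid-gap; the beam runs along y.
- beam (a point): Middle of the light path: the point on the beam's axis midway between lens and screen, 55 mm above the bench (43 mm above the base plate). Its y axis runs along the beam, z is up.
- slot (a point): Centre of the mouth of the filter slot, at the lamp head's flat top, 85 mm above the bench, 85 mm from beam along +y. The slot goes straight down 63 mm; it is 52.5 mm long along the viewer's x and 8.5 mm wide along its y, and its mouth is flared by 3 mm all round. Axes as the viewer's.
- stand: Black filter stand, fixed: block 76 (x) by 70 (y) by 38 mm high with three parallel slots 30 mm deep; the slide stands in the middle one. Origin: centre of its underside on the bench.
- slide: Filter slide, loose, 60 to 105 g, upright in the stand, its foot 8 mm above the bench: framed glass plate 50 (x) by 6 (y), 60 mm high; on it a stop flange 62 by 20 by 4 mm high; on that a black grip tab 26 (x) by 10 (y) by 30 mm high, all centred. Origin: centre of the plate's lower edge, z up. Home in the lamp the flange lies on the head's top, either way round.
- flange (a point): Centre of the underside of the slide's flange, 60 mm above the slide's origin; it comes to slot when the slide is fully home.
- rack: Dark blue cuvette rack, fixed: block 130 (x) by 46 (y) by 22 mm high with two wells 44.5 (x) by 14.5 (y) mm, 15 mm deep, centred at x = -30 and +30 mm. Origin: centre of its underside on the bench.
- cuvette: The long glass cuvette, loose, 17 to 34 g, hollow: 42.5 (x) by 12.5 (y) by 45 mm high, in either of the rack's wells, 30 mm proud of it. Its long sides, facing +y and -y, are frosted: grip here. Its ends, facing +x and -x, are the clear windows, not to be touched. Origin: centre of its underside, at first 7 mm above the bench.
- window (a point): Point on the cuvette's middle line 16 mm above its underside, where the beam should pass. Axes as the cuvette's: x runs from one clear window to the other, z is up.
- short: The short cuvette, 22.5 (x) by 12.5 (y) by 45 mm high, in the rack's other well; leave it. Origin: centre of its underside.
- tipbox: Pipette tip box with yellow tips, 85 (x) by 122 (y) by 54 mm high, standing on the bench; leave it. Origin: centre of its underside.
- bottle: Amber jar with a purple cap, 60 mm across, 115 mm high, standing on the bench; leave it. Origin: centre of its underside.
There are look-alikes about, which are no part of the job. Leave any orange or red look-alike of the slide alone.

How it is judged:
By the outcome, as a careful person would: the job done as asked, in the order asked, and still so for the second after the job is handed in, while the arm keeps its last pose, push and grip.
It also fails if it takes over 64 s, if anything falls off the work surface, if the arm or the gripper's body presses on something with over 40 N, if the wrist force passes 120 N, or if a joint passes its speed limit or range.

### The arm

A 7-joint arm with a two-finger parallel gripper is mounted at the origin on the work surface. World frame = base frame: x ahead of the robot, y to its left, z up, the work surface at z = 0. Lengths are in mm, angles in rad, forces in N, time in s.
With the tool pointing down it reaches from about 400 to 875 mm from the base axis. Payload 4.4 kg.
Tool frame: the origin (TCP) lies on the centre line of the jaws, within the pads' length; the fingertips stand 25 mm ahead of it and the grasp point (between the pads) lies 6 mm ahead of it; x points along the fingers, y is the direction in which the jaws open and shut, and the axes are right-handed (so a half turn about x gives the same grasp; the last joint's range is limited). The gripper opens to 85 mm and grips with 20 to 120 N. Pads are 22 mm wide; open, the fingers measure 114 mm over their backs; the gripper's body (76 mm by 85 mm) begins 54 mm behind the grasp point. The pads swing forward as they close: fully open they stand 13 mm farther back than shut.
Start: joints at [1.111, 0.628, 0.038, 1.517, -0.027, 0.996, -0.02], TCP at [249.432, -600.251, 256.313] pointing down, gripper open.
Joint ranges: [-3.06, 3.06], [-0.37, 2.12], [-1.25, 1.32], [0.18, 2.47], [-1.1, 4.24], [0.23, 1.98], [-2.94, 2.94]. Speed limits (rad/s): [2.57, 2.57, 3.14, 3.14, 3.14, 3.14, 3.14].

### API

Orientations are given as [roll, pitch, yaw] about the fixed x, y, z axes, in that order (R = Rz(yaw) Ry(pitch) Rx(roll)).
In Python, from cell import * gives the robot as it stands. The module is installed in compiled form; this text tells all that it offers.
- The arm moves only by the tool jog_arm, never from a script. Its argument "series" is a list of rows, each a list of 3 entries, a list of its own where there are three numbers: the turn, a rotation vector about the tool's x, y, z in degrees, then the shift along the tool's x, y, z in mm, then the gripper's target within -1 to 1 (shut at 1, half-way at 0, fully open at -1). In form: [[[rx, ry, rz], [dx, dy, dz], hand], ...]. A call has 1 to 8 rows; each row shifts and turns the commanded pose from where the row before left it, along the tool's axes as they then stand; what a row does not reach is not made up. A row lasts 1/8 s, in which the tool goes at most 62.5 mm and 10.7 degrees, less where a joint would pass 70% of its speed; a pose out of reach is approached as far as the arm can. A call is refused whole if a number of a shift passes 62.5 or a number of a turn 10.7, either way. A call with a gripper value outside its range is refused whole. The fingers move at their own pace and stop on an object; the grip force is fixed at half the most. Time passes only in rows, so rows that do not move let the fingers close. It gives the time, the measured TCP pose, the force and the opening at its end, in the units of the state.
- read_state(): the state, without advancing time (a new reading comes with each control period).
- get_image(name): name is "scene" or "top" or "wrist"; returns a dict with "img" (420x560x3 uint8, red, green, blue), "range_z" (420x560 float32, mm along the optical axis (not along the pixel's ray), 0 where there is no reading), "fovy" (degrees; the focal length in pixels is half the picture's height over the tangent of half this angle, whatever the lens; pixels are square), "cx", "cy" (the principal point, pixels), "cam_to_world" (4x4, takes a point from camera to world coordinates). Camera axes: x right, y up, looking along -z (the intrinsics and any distortion apply to the point x, -y, -z); pixel columns grow to the right and rows downward; lengths in mm; the calibration is good to about 2 mm. A picture is of the moment at which its call begins.
- finish_job(): hands the job in, once; it reports no verdict.
The state is a dict: "clock": time; "qpos": joint angles; "qd": joint speeds; "tau": joint torques, N m; "eef_pos": TCP position; "tool_rot": TCP orientation; "force": force on the tool from outside, world axes, zero at the start; "torque": the same for the moment, N m; "width": finger opening in mm.
Only numpy, scipy, OpenCV 4.12 (cv2) and the standard library are available. Lean on these libraries where they do the work, as an engineer would, in place of code of your own. Each camera call takes 0.05 s, during which the arm holds its last target. There are 200 camera calls.

## Working session

There is one attempt and no reset: what is moved stays moved. The work goes in short steps, Python scripts to look and compute and a tool call to move; the robot and the scene stay as the last step left them, time stands still between calls to the robot, and variables do not carry over. Pictures are saved under pics/ and viewed, about 8 in all and at most 12, crops included, and the job is handed in when it is done.

Besides the shell and the picture viewer there is one more tool, called after "Call:" as name(argument=value, ...) on one line, values as JSON. jog_arm: Moves the arm, as the interface text tells. Its arguments: {"type":"object","properties":{"series":{"type":"array"}},"required":["series"]}

```bash
mkdir -p pics
cat > h.py <<'E'
from cell import *
import numpy as np, cv2
from scipy.spatial.transform import Rotation as R
def snap(n,f):
    d=get_image(n); cv2.imwrite('pics/'+f+'.png',cv2.cvtColor(d['img'],cv2.COLOR_RGB2BGR)); np.savez('pics/'+f+'.npz',**d); return d
def cloud(d):
    z=np.asarray(d['range_z'],float); h,w=z.shape; f=h/2/np.tan(np.radians(float(d['fovy']))/2)
    v,u=np.mgrid[:h,:w]; P=np.stack([(u-float(d['cx']))/f*z,-(v-float(d['cy']))/f*z,-z],-1)
    T=np.asarray(d['cam_to_world']); W=P@T[:3,:3].T+T[:3,3]; W[z==0]=np.nan; return W
E
python3 - <<'E'
from h import *
print(read_state())
a=snap('scene','s1'); b=snap('top','t1')
for d in(a,b): print({k:v for k,v in d.items() if k not in('img','range_z')})
E
```

```text
{'clock': 0.0, 'qpos': array([ 1.11120324,  0.62934336,  0.03842908,  1.51836393, -0.02702933,
        0.99628726, -0.01995667]), 'qd': array([-1.39070147e-03,  3.99590309e-04, -7.35745960e-04, -5.74839951e-05,
       -9.98927639e-04, -6.46062905e-04,  2.81123495e-03]), 'tau': array([ 4.29703014e-04, -5.63391531e+01,  1.22613318e+00, -1.93441147e+01,
        1.09261626e-02,  1.03144758e-02, -3.82913959e-05]), 'eef_pos': array([ 249.22315612, -599.70352511,  255.39189136]), 'tool_rot': array([-1.57484058,  1.56891158,  1.96058302]), 'force': array([-0.06297693, -0.2952711 , -0.25976718]), 'torque': array([-0.00869673, -0.02005132,  0.05217499]), 'width': 85.45470983184536}
{'fovy': 55.43829063527581, 'cx': 280.25849239376345, 'cy': 206.02233408702855, 'cam_to_world': array([[-3.28601666e-01, -7.25327348e-01,  6.04914195e-01,
         1.08221454e+03],
       [ 9.44432605e-01, -2.46755861e-01,  2.17160308e-01,
         1.58740728e+02],
       [-8.24618734e-03,  6.42659928e-01,  7.66107184e-01,
         7.38325325e+02],
       [ 0.00000000e+00,  0.00000000e+00,  0.00000000e+00,
         1.00000000e+00]])}
{'fovy': 57.39287465120245, 'cx': 272.7959814435254, 'cy': 208.45777527392463, 'cam_to_world': array([[ 3.71137531e-03,  9.96033040e-01, -8.89067450e-02,
         4.71053843e+02],
       [-9.99787614e-01,  1.89357692e-03, -2.05217488e-02,
        -5.86372597e+01],
       [-2.02719881e-02,  8.89640263e-02,  9.95828524e-01,
         1.00289579e+03],
       [ 0.00000000e+00,  0.00000000e+00,  0.00000000e+00,
         1.00000000e+00]])}
```

View pics/s1.png

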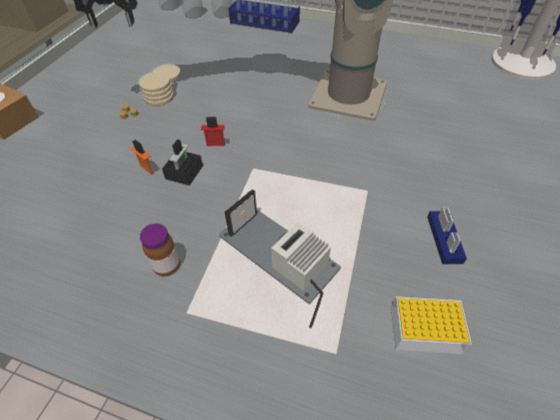

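View pics/t1.png

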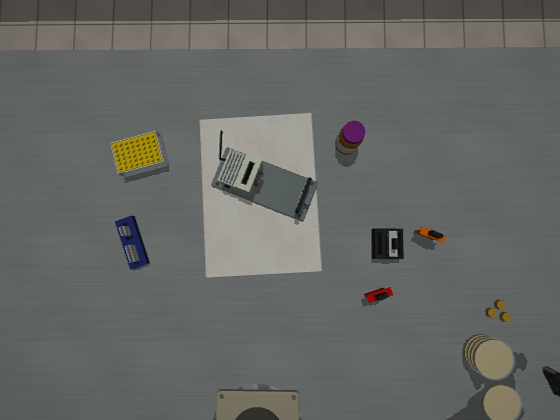

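The scene view shows the lamp head at about (305,258), its screen at (241,213), the stand with the slide at (182,165), the rack at (447,237) and the red and orange look-alikes at (214,132) and (143,157). In the top view the stand is at (388,244), the rack at (132,243) and the lamp at (265,185).

Run:
```python
from h import *
d=dict(np.load('pics/t1.npz')); W=cloud(d)
print('bench z',np.nanmedian(W[240:280,20:80,2]), np.nanstd(W[240:280,20:80,2]))
def rect(name,box,z0,z1):
    u0,u1,v0,v1=box; P=W[v0:v1,u0:u1].reshape(-1,3); P=P[(P[:,2]>z0)&(P[:,2]<z1)]
    if len(P)<8: print(name,len(P));return
    r=cv2.minAreaRect(P[:,:2].astype(np.float32)); print(name,len(P),np.round(r[0],1),np.round(r[1],1),round(r[2],1),'medz',np.round(np.median(P[:,2]),1))
L=(205,325,140,225)
rect('base',L,7,20); rect('head',L,75,110); rect('screen',(285,325,165,225),75,120)
S=(365,408,222,268)
rect('stand',S,30,46); rect('flange',S,60,78); rect('tab',S,90,112)
K=(105,160,205,280)
rect('rack',K,17,27); rect('cuv',K,42,60)
rect('cuvA',(105,133,205,240),42,60); rect('cuvB',(112,160,240,280),42,60)
im=d['img']
def crop(u0,u1,v0,v1): return cv2.resize(im[v0:v1,u0:u1],(390,390),interpolation=cv2.INTER_CUBIC)
c=np.hstack([crop(362,414,220,272),crop(105,165,212,272)])
cv2.imwrite('pics/c1.png',c[...,::-1])
```

```text
bench z -0.22682671956704326 1.7440207139876176
base 2522 [634.4  -4.5] [284.8 121.5] 68.1 medz 12.1
head 1038 [624.3 -17. ] [213.7  85.4] 68.6 medz 84.9
screen 162 [ 587.2 -111.6] [10.6 85.4] 68.8 medz 94.3
stand 554 [ 471.5 -326.8] [74.7 70.9] 0.4 medz 37.6
flange 158 [ 470.3 -326.3] [19.8 60.3] 88.8 medz 72.2
tab 68 [ 470.3 -326.7] [10.5 25.6] 89.7 medz 101.5
rack 665 [471.9 327.9] [130.2  48.3] 19.5 medz 21.8
cuv 137 [467.3 325.6] [92.7 15.1] 20.4 medz 49.7
cuvA 49 [500.3 337.8] [22.5 14.7] 15.6 medz 49.5
cuvB 88 [443.8 316.7] [42.5 14.5] 19.0 medz 49.8
```

View pics/c1.png

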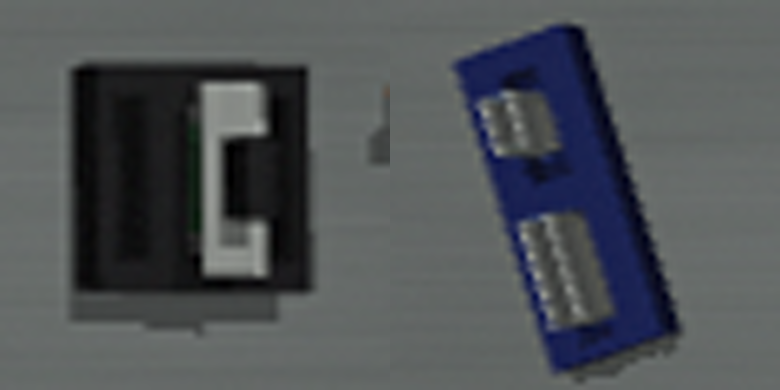

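The stand crop (left) shows the slide upright with its tab at about (245,180). The rack crop (right) shows the short cuvette in the upper well at (520,125) and the long one in the lower well at (565,270). The measured sizes and heights agree with the ones given.

```bash
cat >> h.py <<'E'
def plan(x,y,z,jaw,s=None):
    """tool down, jaw axis (tool y) at world angle jaw deg (mod 180): shift in present tool axes, then turn"""
    s=s or read_state(); R0=R.from_euler('xyz',s['tool_rot']); p=s['eef_pos']; best=None
    for a in(jaw,jaw+180):
        a=np.radians(a); xa=np.array([0,0,-1.]); ya=np.array([np.cos(a),np.sin(a),0])
        rv=(R0.inv()*R.from_matrix(np.c_[xa,ya,np.cross(xa,ya)])).as_rotvec(degrees=True)
        if best is None or np.linalg.norm(rv)<np.linalg.norm(best): best=rv
    print('shift tool',R0.inv().apply(np.array([x,y,z])-p).round(1),'turn',best.round(2),'q7',s['qpos'][6].round(2),
      'world d',(np.array([x,y,z])-p).round(1),'toolY',R0.apply([0,1,0]).round(3),'toolZ',R0.apply([0,0,1]).round(3))
E
python3 - <<'E'
from h import *
d=dict(np.load('pics/t1.npz')); W=cloud(d)
m=np.zeros(W.shape[:2],bool); m[140:200,205:275]=1
P=W[m&(W[...,2]>78)&(W[...,2]<92)][:,:2]; r=cv2.minAreaRect(P.astype(np.float32)); print('head',r)
# dark pixels on head = slot
g=d['img'].astype(int).sum(-1); yy=np.array([np.cos(np.radians(68.5)),np.sin(np.radians(68.5))]); 
hm=np.zeros_like(m); hm[155:190,235:262]=1
k=hm&(g<200); print(k.sum(), np.argwhere(k).mean(0))
# slot at plane z=85 by ray
f=210/np.tan(np.radians(float(d['fovy']))/2);T=d['cam_to_world']
uv=np.argwhere(k)[:,::-1]; ray=np.c_[(uv[:,0]-d['cx'])/f,-(uv[:,1]-d['cy'])/f,-np.ones(len(uv))]@T[:3,:3].T
Q=T[:3,3]+ray*((85-T[2,3])/ray[:,2:]); r=cv2.minAreaRect(Q[:,:2].astype(np.float32)); print('slot',r)
plan(470.5,-326.5,200,90)
E
```

```text
head ((647.4500122070312, 41.220218658447266), (80.25155639648438, 84.48103332519531), 68.26944732666016)
268 [177.24253731 252.33955224]
slot ((634.4478149414062, 20.493579864501953), (68.69253540039062, 62.94952392578125), 0.04926789924502373)
shift tool [  55.8 -167.3 -309.2] turn [2.256e+01 2.000e-02 1.000e-01] q7 -0.02 world d [221.3 273.2 -55.5] toolY [ 0.384 -0.923 -0.002] toolZ [-0.923 -0.384  0.   ]
```

Call:
jog_arm(series=[[[0,0,0],[4,-21,-39],-1],[[0,0,0],[4,-21,-39],-1],[[0,0,0],[4,-21,-39],-1],[[0,0,0],[4,-21,-39],-1],[[0,0,0],[4,-21,-39],-1],[[0,0,0],[4,-21,-38],-1],[[0,0,0],[4,-21,-38],-1],[[0,0,0],[4,-20,-38],-1]])

```text
clock: 1.1
eef_pos: [471.3, -326.1, 223.9]
tool_rot: [-0.986, 1.57, 2.55]
force: [0.8, 0.5, 0.2]
width: 85.3
```

Call:
jog_arm(series=[[[7.5,0,0],[0,0,0],-1],[[7.5,0,0],[0,0,0],-1],[[7.5,0,0],[0,0,0],-1],[[0,0,0],[0,0,0],-1],[[0,0,0],[0,0,0],-1]])

```text
clock: 1.72
eef_pos: [470.6, -327.3, 224.1]
tool_rot: [-0.736, 1.57, 2.409]
force: [-0.1, 1.0, 0.5]
width: 85.7
```

Run:
```python
from h import *
plan(470.5,-326.5,100,90); d=snap('wrist','w1'); W=cloud(d); print(d['cam_to_world'][:3,3])
def rect(name,z0,z1):
    P=W.reshape(-1,3); P=P[(P[:,2]>z0)&(P[:,2]<z1)&(abs(P[:,0]-470)<50)&(abs(P[:,1]+326)<50)]
    if len(P)<8: print(name,len(P));return
    r=cv2.minAreaRect(P[:,:2].astype(np.float32)); print(name,len(P),np.round(r[0],1),np.round(r[1],1),round(r[2],1),'medz',np.round(np.median(P[:,2]),1))
rect('stand',34,42);rect('flange',68,76);rect('tab',97,108)
```

```text
shift tool [ 1.241e+02 -8.000e-01  1.000e-01] turn [0.19 0.02 0.01] q7 -0.9 world d [-1.000e-01  8.000e-01 -1.241e+02] toolY [ 0.003 -1.    -0.   ] toolZ [-1.    -0.003  0.   ]
[ 554.54157815 -328.64414113  340.87046245]
stand 2993 [ 470.9 -328.6] [70.  76.5] 89.7 medz 36.9
flange 1013 [ 471.2 -328.5] [19.8 62. ] 89.5 medz 70.9
tab 373 [ 471.4 -328.6] [ 9.7 26.1] 89.8 medz 100.9
```

View pics/w1.png

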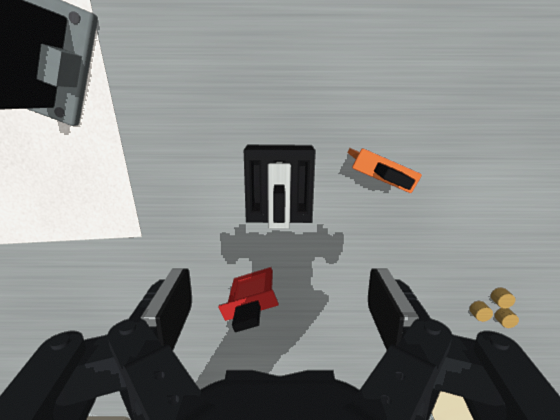

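The wrist view shows the tab at (279,203), midway between the open fingers, so I descend straight down onto it.

Call:
jog_arm(series=[[[0,0,0],[35,0,0],-1],[[0,0,0],[35,0,0],-1],[[0,0,0],[30,0,0],-1],[[0,0,0],[15,0,0],-1],[[0,0,0],[8,0,0],-1],[[0,0,0],[0,0,0],-1],[[0,0,0],[0,0,0],0.3],[[0,0,0],[0,0,0],0.6]])

```text
clock: 2.78
eef_pos: [471.2, -327.8, 102.2]
tool_rot: [2.612, 1.569, -0.529]
force: [-0.3, 0.5, 0.8]
width: 51.3
```

Call:
jog_arm(series=[[[0,0,0],[0,0,0],1],[[0,0,0],[0,0,0],1],[[0,0,0],[0,0,0],1],[[0,0,0],[0,0,0],1],[[0,0,0],[0,0,0],1],[[0,0,0],[0,0,0],1]])

```text
clock: 3.52
eef_pos: [471.0, -327.5, 101.7]
tool_rot: [2.898, 1.57, -0.243]
force: [-0.2, 1.0, 5.9]
width: 8.8
```

Call:
jog_arm(series=[[[0,0,0],[-5,0,0],1],[[0,0,0],[-10,0,0],1],[[0,0,0],[-20,0,0],1],[[0,0,0],[-30,0,0],1],[[0,0,0],[-30,0,0],1],[[0,0,0],[-25,0,0],1],[[0,0,0],[0,0,0],1]])

```text
clock: 4.4
eef_pos: [471.7, -328.3, 223.6]
tool_rot: [2.55, 1.566, -0.591]
force: [0.2, -0.1, -0.7]
width: 8.9
```

Run:
```python
from h import *
plan(640,21.5,215,68.5); print(read_state()['width'],read_state()['force'])
```

```text
shift tool [   8.3 -349.7 -168.6] turn [21.55 -0.25 -0.1 ] q7 -0.9 world d [168.3 349.8  -8.6] toolY [ 0.001 -1.     0.003] toolZ [-1.    -0.001 -0.004]
8.945295363987384 [ 0.21835816 -0.08652366 -0.67244447]
```

Call:
jog_arm(series=[[[0,0,0],[0,-25,-12],1],[[0,0,0],[0,-45,-22],1],[[0,0,0],[0,-50,-24],1],[[0,0,0],[0,-55,-26],1],[[0,0,0],[0,-55,-26],1],[[0,0,0],[0,-50,-24],1],[[0,0,0],[0,-45,-22],1],[[0,0,0],[0,-25,-12],1]])

```text
clock: 5.4
eef_pos: [638.4, 26.7, 219.8]
tool_rot: [-0.669, 1.569, 2.478]
force: [0.3, -0.8, -1.5]
width: 8.5
```

Call:
jog_arm(series=[[[7.2,0,0],[0,0,0],1],[[7.2,0,0],[0,0,0],1],[[7.2,0,0],[0,0,0],1],[[0,0,0],[0,0,0],1],[[0,0,0],[0,0,0],1]])

```text
clock: 6.02
eef_pos: [638.0, 22.7, 220.7]
tool_rot: [0.468, 1.57, -3.047]
force: [-0.1, -0.5, -1.0]
width: 9.0
```

Run:
```python
from h import *
plan(640,21.5,160,68.5); s=read_state(); print(s['eef_pos'],s['width'],s['force']); d=snap('wrist','w2'); W=cloud(d)
u=np.array([.367,.93]);P=W.reshape(-1,3)
ok=np.linalg.norm(P[:,:2]-[647,41],axis=1)<80
for n,a,b in(('head',81,89),('flange',180,200),('plate',125,135)):
    Q=P[ok&(P[:,2]>a)&(P[:,2]<b)]
    if len(Q)>8: print(n,len(Q),cv2.minAreaRect(Q[:,:2].astype(np.float32)),np.median(Q[:,2]))
```

```text
shift tool [60.7  0.4 -2.4] turn [ 0.08  0.06 -0.03] q7 -1.84 world d [  2.   -1.2 -60.7] toolY [-0.365 -0.931  0.   ] toolZ [-0.931  0.365  0.001]
[637.95288678  22.73771041 220.67597119] 9.007863957287025 [-0.09838939 -0.47171926 -0.95404485]
head 4325 ((647.7814331054688, 40.31304168701172), (79.73664093017578, 83.82975769042969), 68.79242706298828) 83.9155316724345
flange 1718 ((655.1618041992188, 13.996164321899414), (21.27092742919922, 25.435455322265625), 66.41429138183594) 189.9698413993699
plate 31 ((661.2128295898438, 12.213294982910156), (5.5955610275268555, 0.49393951892852783), 69.92543029785156) 130.58312302308124
```

View pics/w2.png

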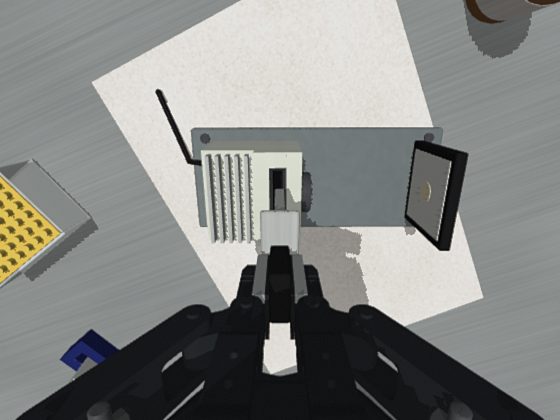

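The wrist view shows the slot's free end at about columns 271–286, rows 168–210. The held flange is at columns 261–298, so both are centred near column 279.

Run:
```python
from h import *
d=dict(np.load('pics/w2.npz')); W=cloud(d); f=210/np.tan(np.radians(float(d['fovy']))/2); T=d['cam_to_world']
a=np.radians(68.6); Y=np.array([np.cos(a),np.sin(a)]); X=np.array([np.sin(a),-np.cos(a)]); O=np.array([638.,22.7])
print('cx',d['cx'],'cy',d['cy'],'cam',T[:3,3])
def pl(u,v,z):
    r=T[:3,:3]@np.array([(u-d['cx'])/f,-(v-d['cy'])/f,-1]); p=T[:3,3]+r*(z-T[2,3])/r[2]; return np.round([(p[:2]-O)@X,(p[:2]-O)@Y],1)
g=d['img'].astype(int).sum(-1)
for v in range(160,212,3): print(v,''.join('%4d'%x for x in g[v,262:298:1]))
print([pl(u,v,84) for u,v in((270,169),(286,169),(271,190),(286,190),(271,205),(286,205))])
P=W.reshape(-1,3); L=np.c_[(P[:,:2]-O)@X,(P[:,:2]-O)@Y,P[:,2]]
for n,z0,z1 in(('head',81,88),('flange',185,194),('tab',205,235),('screen',88,100)):
    Q=L[(L[:,2]>z0)&(L[:,2]<z1)&(abs(L[:,0])<60)&((abs(L[:,1])<75) if n in('head',) else (abs(L[:,1])<15) if n!='screen' else (L[:,1]<-100))]
    print(n,len(Q),np.percentile(Q,[0.5,99.5],axis=0).round(1))
Q=L[(L[:,2]>185)&(L[:,2]<194)&(L[:,0]>5)&(abs(L[:,1])<15)]
for x0 in range(5,35,3):
    q=Q[(Q[:,0]>x0)&(Q[:,0]<x0+3)]
    if len(q): print(x0,q[:,1].min().round(1),q[:,1].max().round(1),q[:,0].max().round(1),q[:,2].mean().round(1))
```

```text
cx 279.3519644918587 cy 206.7225206197479 cam [716.16377606  -9.44686017 337.35584113]
160  640 643 642 643 644 643 643 648 645 644 645 642 639 640 639 638 638 637 638 636 637 637 638 638 641 640 643 641 643 642 644 641 642 642 642 642
163  640 643 641 640 642 640 645 646 644 642 642 641 641 640 640 637 638 636 638 638 636 638 637 639 641 640 643 641 643 643 640 640 641 643 642 642
166  640 642 641 642 641 642 643 656 655 658 655 656 658 653 649 650 652 652 652 652 652 653 650 648 644 646 642 640 642 642 640 640 640 641 641 640
169  639 638 640 640 642 654 614 207 118 129 137 136 135 126 129 118 125 128 128 125 125 122 120 213 461 652 648 639 639 639 640 638 639 639 638 637
172  639 640 640 640 642 657 625 215 127 147 117  30  38  40  45  39  42  45  43  43  96 166 157 221 467 657 647 638 638 639 639 639 636 638 638 639
175  637 636 638 638 641 654 625 214 128 148 111  35  34  48  51  45  46  49  51  71 100 167 158 226 467 653 646 640 637 639 637 638 637 638 637 638
178  635 632 633 634 636 651 618 208 102 150 114  30  42  43  36  45  44  43  55  74  98 170 156 227 464 652 642 635 63
[... 1529 characters left out ...]
332 416 427 429 430 432 429 436 442 444 418 329 344 424 429 430 439 444 439 438 418 356 431 418 314 323 423 435 443 447 448 448 428 350 376
[array([30.3,  6.1]), array([30.2, -7.1]), array([12.3,  5.5]), array([12.3, -7.2]), array([-1.1,  5.6]), array([-1.1, -7.3])]
head 4325 [[-36.4 -19.7  81.1]
 [ 44.2  59.3  85.6]]
flange 1575 [[  7.3 -11.4 187.5]
 [ 31.5   8.3 193.2]]
tab 3320 [[-11.5 -14.8 205.3]
 [ 13.9  14.7 234.6]]
screen 1517 [[ -39.  -149.4   88.1]
 [  45.6 -138.9   95.6]]
5 -11.5 8.2 8.0 189.5
8 -11.4 8.2 10.9 189.8
11 -11.3 8.1 14.0 190.5
14 -11.2 8.1 17.0 189.9
17 -11.2 8.0 20.0 190.0
20 -11.2 8.0 23.0 189.9
23 -11.1 8.5 26.0 189.9
26 -11.6 8.4 29.0 189.9
29 -11.5 8.4 31.7 189.5
```

Call:
jog_arm(series=[[[0,0,0],[5,-1.3,-1.6],1],[[0,0,0],[12,0,0],1],[[0,0,0],[12,0,0],1],[[0,0,0],[5,0,0],1],[[0,0,0],[4,0,0],1],[[0,0,0],[4,0,0],1],[[0,0,0],[4,0,0],1],[[0,0,0],[0,0,0],1]])

```text
clock: 7.08
eef_pos: [640.1, 23.3, 175.1]
tool_rot: [0.342, 1.57, 3.108]
force: [0.5, 0.1, 0.0]
width: 8.7
```

Call:
jog_arm(series=[[[0,0,0],[2,0,0],1],[[0,0,0],[2,0,0],1],[[0,0,0],[2,0,0],1],[[0,0,0],[2,0,0],1],[[0,0,0],[0,0,0],1]])

```text
clock: 7.7
eef_pos: [640.2, 23.3, 167.1]
tool_rot: [0.425, 1.57, -3.092]
force: [0.3, -0.5, -0.0]
width: 8.9
```

Call:
jog_arm(series=[[[0,0,0],[5,0,0],1],[[0,0,0],[5,0,0],1],[[0,0,0],[5,0,0],1],[[0,0,0],[5,0,0],1],[[0,0,0],[5,0,0],1],[[0,0,0],[5,0,0],1],[[0,0,0],[5,0,0],1],[[0,0,0],[0,0,0],1]])

```text
clock: 8.7
eef_pos: [640.0, 23.3, 131.8]
tool_rot: [0.423, 1.57, -3.095]
force: [-0.4, -0.4, -0.3]
width: 9.3
```

Call:
jog_arm(series=[[[0,0,0],[4,0,0],1],[[0,0,0],[4,0,0],1],[[0,0,0],[3,0,0],1],[[0,0,0],[1.5,0,0],1],[[0,0,0],[0,0,0],1]])

```text
clock: 9.32
eef_pos: [640.3, 23.3, 119.7]
tool_rot: [0.596, 1.571, -2.921]
force: [0.9, 0.0, -0.7]
width: 8.7
```

Call:
jog_arm(series=[[[0,0,0],[1,0,0],1],[[0,0,0],[0.8,0,0],1],[[0,0,0],[0,0,0],1]])

```text
clock: 9.7
eef_pos: [640.5, 23.3, 118.7]
tool_rot: [-2.461, 1.57, 0.304]
force: [-2.3, 0.9, 4.1]
width: 9.3
```

Call:
jog_arm(series=[[[0,0,0],[0,0,0],0.7],[[0,0,0],[0,0,0],0.4],[[0,0,0],[0,0,0],0.0],[[0,0,0],[0,0,0],-0.5],[[0,0,0],[0,0,0],-1],[[0,0,0],[0,0,0],-1],[[0,0,0],[-20,0,0],-1],[[0,0,0],[-40,0,0],-1]])

```text
clock: 10.7
eef_pos: [639.4, 23.3, 178.4]
tool_rot: [0.453, 1.568, -3.064]
force: [1.2, -0.3, 0.6]
width: 85.3
```

Call:
jog_arm(series=[[[0,0,0],[-40,0,0],-1],[[0,0,0],[-20,0,0],-1],[[0,0,0],[0,0,0],-1]])

```text
clock: 11.08
eef_pos: [641.7, 23.2, 241.2]
tool_rot: [-2.691, 1.565, 0.075]
force: [-0.2, 0.6, -0.6]
width: 85.9
```

Run:
```python
from h import *
plan(443.8,316.7,200,109.5); d=snap('wrist','w3'); W=cloud(d)
a=np.radians(68.7); Y=np.array([np.cos(a),np.sin(a)]); X=np.array([np.sin(a),-np.cos(a)]); O=np.array([640.,23.3])
P=W.reshape(-1,3); L=np.c_[(P[:,:2]-O)@X,(P[:,:2]-O)@Y,P[:,2]]
for n,z0,z1,k in(('head',80,85.5,30),('flange',86,92,14),('tab',110,125,15)):
    Q=L[(L[:,2]>z0)&(L[:,2]<z1)&(abs(L[:,0])<50)&(abs(L[:,1])<k)]
    if len(Q): print(n,len(Q),np.percentile(Q,[0.5,50,99.5],axis=0).round(1))
cv2.imwrite('pics/w3c.png',cv2.resize(d['img'][120:400,130:430],None,fx=2,fy=2)[...,::-1])
```

```text
shift tool [  40.2 -200.2  292. ] turn [-4.104e+01 -3.200e-01  3.000e-02] q7 -1.85 world d [-197.9  293.5  -41.2] toolY [-0.367 -0.93  -0.002] toolZ [-0.93   0.367 -0.005]
head 2658 [[-41.1 -21.1  81. ]
 [  5.4   5.6  84. ]
 [ 42.8  26.1  85.4]]
flange 965 [[-29.1 -11.3  86.2]
 [ 11.9  -1.3  87.9]
 [ 31.9   8.3  90. ]]
tab 379 [[-11.1  -6.2 111.2]
 [  2.8  -1.3 117.8]
 [ 14.3   2.9 119.5]]
```

View pics/w3.png

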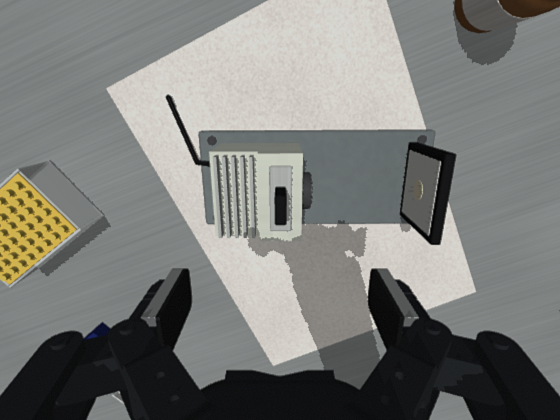

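The wrist view shows the slide standing in the lamp slot, tab at (281,205). Its flange top is 4 mm above the head's top, so it is fully home. Next I move to the cuvette.

Call:
jog_arm(series=[[[0,0,0],[0,-15,22],-1],[[0,0,0],[5,-25,37],-1],[[0,0,0],[5,-30,43],-1],[[0,0,0],[5,-30,44],-1],[[0,0,0],[5,-30,44],-1],[[0,0,0],[5,-30,43],-1],[[0,0,0],[5,-25,37],-1],[[0,0,0],[0,-15,22],-1]])

```text
clock: 12.12
eef_pos: [439.2, 318.4, 206.5]
tool_rot: [0.756, 1.567, -2.758]
force: [-0.5, 0.1, 0.3]
width: 85.4
```

Call:
jog_arm(series=[[[-10.2,0,0],[0,0,0],-1],[[-10.3,0,0],[0,0,0],-1],[[-10.3,0,0],[0,0,0],-1],[[-10.2,0,0],[0,0,0],-1],[[0,0,0],[0,0,0],-1],[[0,0,0],[0,0,0],-1]])

```text
clock: 12.88
eef_pos: [441.8, 316.2, 207.5]
tool_rot: [0.334, 1.57, -2.471]
force: [0.7, -0.2, -0.8]
width: 85.5
```

Run:
```python
from h import *
plan(443.8,316.7,50,109.5); d=snap('wrist','w4'); W=cloud(d); print(d['cx'],d['cam_to_world'][:3,3])
P=W.reshape(-1,3)
def rect(n,z0,z1,c,r):
    Q=P[(P[:,2]>z0)&(P[:,2]<z1)&(np.linalg.norm(P[:,:2]-c,axis=1)<r)]
    if len(Q)>8: print(n,len(Q),cv2.minAreaRect(Q[:,:2].astype(np.float32)),np.median(Q[:,2]).round(1))
rect('rack',17,25,(472,328),80); rect('long',46,56,(443.8,316.7),30); rect('short',46,56,(500,337),20)
```

```text
shift tool [ 1.575e+02  1.000e-01 -2.200e+00] turn [-0.22  0.06 -0.02] q7 -1.84 world d [   2.     0.5 -157.5] toolY [ 0.33  -0.944  0.   ] toolZ [-0.944 -0.33   0.001]
279.3519644918587 [521.11687447 342.4519029  324.16150702]
rack 4943 ((472.0257568359375, 326.9180603027344), (129.81800842285156, 46.03422164916992), 20.11813735961914) 21.1
long 273 ((443.95147705078125, 316.9227294921875), (42.60050964355469, 11.960929870605469), 19.528657913208008) 50.9
short 174 ((500.10791015625, 336.8757019042969), (21.68355941772461, 12.104081153869629), 19.07772445678711) 51.0
```

View pics/w4.png

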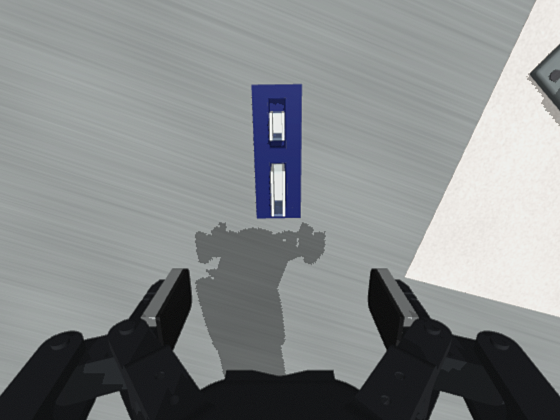

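The wrist view shows the long cuvette at (278,190) and the short one at (277,125), with the jaws centred on the long one and clear of the short.

Call:
jog_arm(series=[[[-0.4,0,0],[30,-0.8,-2.2],-1],[[0,0,0],[40,0,0],-1],[[0,0,0],[40,0,0],-1],[[0,0,0],[25,0,0],-1],[[0,0,0],[14,0,0],-1],[[0,0,0],[7,0,0],-1],[[0,0,0],[0,0,0],-1],[[0,0,0],[0,0,0],0]])

```text
clock: 13.92
eef_pos: [444.5, 318.4, 52.9]
tool_rot: [-2.874, 1.569, 0.614]
force: [1.0, -0.2, -0.1]
width: 69.8
```

Call:
jog_arm(series=[[[0,0,0],[0,0,0],0.4],[[0,0,0],[0,0,0],0.6],[[0,0,0],[0,0,0],0.8],[[0,0,0],[0,0,0],1],[[0,0,0],[0,0,0],1],[[0,0,0],[0,0,0],1],[[0,0,0],[0,0,0],1]])

```text
clock: 14.8
eef_pos: [444.1, 318.2, 52.3]
tool_rot: [-2.86, 1.57, 0.628]
force: [-0.8, -0.4, 5.2]
width: 11.6
```

Call:
jog_arm(series=[[[0,0,0],[-4,0,0],1],[[0,0,0],[-8,0,0],1],[[0,0,0],[-15,0,0],1],[[0,0,0],[-30,0,0],1],[[0,0,0],[-35,0,0],1],[[0,0,0],[-30,0,0],1],[[0,0,0],[-15,0,0],1],[[0,0,0],[0,0,0],1]])

```text
clock: 15.8
eef_pos: [444.3, 318.4, 190.1]
tool_rot: [-2.809, 1.568, 0.679]
force: [-0.4, 1.1, -0.4]
width: 11.5
```

Run:
```python
from h import *
plan(610,-56,187,158.6); s=read_state(); print(s['width'],s['force'],s['eef_pos'])
```

```text
shift tool [  2.9 408.4 -28.6] turn [-4.874e+01 -1.400e-01 -1.000e-02] q7 -1.83 world d [ 165.7 -374.4   -3.1] toolY [ 0.34  -0.941 -0.001] toolZ [-0.941 -0.34  -0.002]
11.501682028520829 [-0.4214252   1.06206842 -0.37829417] [444.33456002 318.38525087 190.11334918]
```

Call:
jog_arm(series=[[[0,0,0],[0,30,-2],1],[[0,0,0],[0,55,-4],1],[[0,0,0],[0,60,-4],1],[[0,0,0],[0,60,-4],1],[[0,0,0],[0,60,-4],1],[[0,0,0],[0,60,-4],1],[[0,0,0],[0,53,-4],1],[[0,0,0],[0,30,-2.5],1]])

```text
clock: 16.8
eef_pos: [609.1, -60.0, 187.3]
tool_rot: [0.178, 1.568, -2.621]
force: [-0.2, -0.4, -0.2]
width: 11.5
```

Call:
jog_arm(series=[[[-9.8,0,0],[0,0,0],1],[[-9.8,0,0],[0,0,0],1],[[-9.7,0,0],[0,0,0],1],[[-9.7,0,0],[0,0,0],1],[[-9.7,0,0],[0,0,0],1],[[0,0,0],[0,0,0],1],[[0,0,0],[0,0,0],1]])

```text
clock: 17.68
eef_pos: [608.9, -56.0, 188.1]
tool_rot: [-1.348, 1.569, 2.988]
force: [0.6, -0.3, 0.5]
width: 11.4
```

Run:
```python
from h import *
plan(610,-56,84.3,158.6); s=read_state(); print(s['width'],s['force'],s['eef_pos'])
d=snap('wrist','w5'); W=cloud(d)
a=np.radians(68.6); Y=np.array([np.cos(a),np.sin(a)]); X=np.array([np.sin(a),-np.cos(a)]); O=np.array([610,-56.])
P=W.reshape(-1,3); L=np.c_[(P[:,:2]-O)@X,(P[:,:2]-O)@Y,P[:,2]]
for n,z0,z1,x,y in(('base',9,15,(-70,70),(-80,60)),('screen',90,98,(-60,60),(-80,-40)),('flange',86,92,(-40,40),(65,100)),('head',81,85.5,(-50,60),(60,150)),('air',130,215,(-60,60),(-40,40))):
    Q=L[(L[:,2]>z0)&(L[:,2]<z1)&(L[:,0]>x[0])&(L[:,0]<x[1])&(L[:,1]>y[0])&(L[:,1]<y[1])]
    if len(Q): print(n,len(Q),np.percentile(Q,[0.5,50,99.5],axis=0).round(1).tolist(),cv2.minAreaRect(Q[:,:2].astype(np.float32)))
```

```text
shift tool [103.8   1.2  -0.5] turn [-0.2   0.02  0.09] q7 -0.48 world d [   1.1    0.  -103.8] toolY [ 0.93  -0.368 -0.002] toolZ [-0.368 -0.93   0.   ]
11.4412296446888 [ 0.59020431 -0.29423674  0.46710151] [608.8516971  -56.03613677 188.12888141]
base 11882 [[-53.9, -73.1, 9.3], [0.2, 4.1, 11.1], [53.9, 57.1, 13.1]] ((-0.057647705078125, -11.060813903808594), (109.50153350830078, 137.98606872558594), 0.12956790626049042)
screen 223 [[-42.9, -65.2, 90.1], [35.4, -58.7, 93.7], [42.8, -55.5, 95.4]] ((0.00860595703125, -60.38957595825195), (9.64901351928711, 86.0465316772461), 89.8908462524414)
flange 2132 [[-30.6, 73.9, 86.2], [0.3, 83.5, 88.1], [30.8, 93.3, 89.8]] ((0.5140533447265625, 81.22452545166016), (28.88433074951172, 72.9294204711914), 89.84162139892578)
head 7944 [[-41.9, 64.0, 81.2], [-1.0, 99.5, 84.1], [41.2, 135.2, 85.4]] ((-0.28127288818359375, 101.93826293945312), (76.18927001953125, 84.43473052978516), 89.7898941040039)
air 9128 [[-38.2, -22.8, 143.9], [-0.1, 8.8, 190.7], [37.7, 19.3, 214.9]] ((-0.4810447692871094, -2.370058059692383), (44.3489875793457, 80.93006896972656), 88.33292388916016)
```

View pics/w5.png

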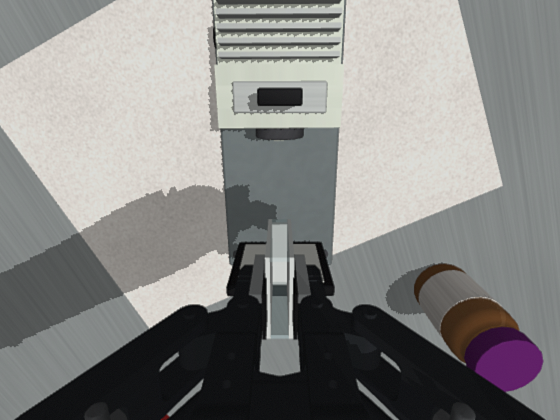

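The wrist view shows the held cuvette at columns 268–290 near row 250, pointing straight along the base plate towards the lens at (280,133). The slide is seated at (280,97).

Run:
```python
from h import *
d=dict(np.load('pics/w5.npz')); W=cloud(d)
a=np.radians(68.6); Y=np.array([np.cos(a),np.sin(a)]); X=np.array([np.sin(a),-np.cos(a)]); O=np.array([610,-56.])
P=W.reshape(-1,3); L=np.c_[(P[:,:2]-O)@X,(P[:,:2]-O)@Y,P[:,2]]
Q=L[(L[:,2]>135)&(L[:,2]<200)&(L[:,1]>11.5)&(L[:,1]<35)&(abs(L[:,0])<12)]
for z in range(135,200,5):
    q=Q[(Q[:,2]>=z)&(Q[:,2]<z+5)]
    if len(q)>3: print(z,len(q),q.min(0).round(1),q.max(0).round(1))
q=Q[Q[:,2]>183]; print(cv2.minAreaRect(q[:,:2].astype(np.float32)))
```

```text
140 48 [ -6.6  18.4 141.4] [  5.6  19.3 145. ]
145 79 [ -6.5  18.2 145. ] [  5.5  19.6 150. ]
150 88 [ -6.3  18.4 150.2] [  5.9  19.3 155. ]
155 94 [ -6.6  18.2 155. ] [  5.7  19.6 160. ]
160 102 [ -6.5  18.  160. ] [  5.9  19.3 165. ]
165 113 [ -6.3  18.2 165. ] [  5.8  19.5 170. ]
170 123 [ -6.6  18.  170. ] [  5.7  19.7 175. ]
175 142 [ -6.4  11.6 175. ] [  5.9  19.6 180. ]
180 155 [ -6.5  12.6 180. ] [  5.8  19.6 185. ]
185 295 [ -6.5  11.5 185. ] [  6.   19.5 188.3]
((-0.27645063400268555, 15.556543350219727), (12.503110885620117, 7.9802117347717285), 0.20225118100643158)
```

Call:
jog_arm(series=[[[0,0,0],[8,0.3,-1.3],1],[[0,0,0],[18,0,0],1],[[0,0,0],[20,0,0],1],[[0,0,0],[20,0,0],1],[[0,0,0],[18,0,0],1],[[0,0,0],[12,0,0],1],[[0,0,0],[6,0,0],1],[[0,0,0],[2,0,0],1]])

```text
clock: 18.73
eef_pos: [610.2, -54.9, 84.9]
tool_rot: [1.857, 1.571, -0.088]
force: [0.4, -0.0, 0.2]
width: 11.5
```

Call:
jog_arm(series=[[[0,0,0],[0,0,0],1],[[0,0,0],[0,0,0],1],[[0,0,0],[0,0,0],1],[[0,0,0],[0,0,0],1]])

```text
clock: 19.23
eef_pos: [610.2, -55.0, 85.3]
tool_rot: [1.807, 1.57, -0.138]
force: [0.5, -0.2, 0.5]
width: 11.4
```

Run:
```python
from h import *
s=read_state(); print(s['width'],s['force'],s['eef_pos'],s['qd'].round(3)); plan(610,-56,84.3,158.6)
d=snap('wrist','w6'); e=snap('scene','s2'); t=snap('top','t2')
W=cloud(d)
a=np.radians(68.6); Y=np.array([np.cos(a),np.sin(a)]); X=np.array([np.sin(a),-np.cos(a)]); O=np.array([610,-56.])
P=W.reshape(-1,3); L=np.c_[(P[:,:2]-O)@X,(P[:,:2]-O)@Y,P[:,2]]
Q=L[(L[:,2]>35)&(L[:,2]<100)&(L[:,1]>11.5)&(L[:,1]<30)&(abs(L[:,0])<12)]
for z in range(35,100,8):
    q=Q[(Q[:,2]>=z)&(Q[:,2]<z+8)]
    if len(q)>3: print(z,len(q),q.min(0).round(1),q.max(0).round(1))
for n,z0,z1,x,y in(('base',9,15,(-70,70),(0,50)),('flange',86,92,(-40,40),(70,97)),('lenshead',75,85.5,(-50,60),(60,130))):
    Q=L[(L[:,2]>z0)&(L[:,2]<z1)&(L[:,0]>x[0])&(L[:,0]<x[1])&(L[:,1]>y[0])&(L[:,1]<y[1])]
    if len(Q): print(n,len(Q),np.percentile(Q,[0.5,50,99.5],axis=0).round(1).tolist())
cv2.imwrite('pics/fin.png',np.hstack([cv2.resize(e['img'][150:330,180:380],(400,360)),cv2.resize(d['img'][0:420,80:500],(360,360))])[...,::-1])
# undisturbed check
A=dict(np.load('pics/t1.npz'))['img'].astype(int); B=t['img'].astype(int)
for n,(u0,u1,v0,v1) in dict(tip=(105,170,125,180),bottle=(335,370,115,160),short=(115,133,215,240)).items(): print(n,abs(A-B)[v0:v1,u0:u1].mean().round(2))
```

```text
11.427769767465639 [ 0.47824574 -0.24760336  0.45045056] [610.20632736 -54.95360918  85.27081433] [-0.001  0.004 -0.001  0.001 -0.002 -0.001 -0.001]
shift tool [1.  0.2 1. ] turn [-0.04 -0.01 -0.02] q7 -0.52 world d [-0.2 -1.  -1. ] toolY [ 0.931 -0.366  0.   ] toolZ [-0.366 -0.931 -0.   ]
35 61 [-5.7 19.9 38.7] [ 6.5 20.8 42.9]
43 130 [-5.6 19.6 43. ] [ 6.8 21.  50.9]
51 153 [-5.7 19.8 51. ] [ 6.6 21.  59. ]
59 169 [-7.5 11.6 59.1] [ 6.7 21.1 67. ]
67 208 [-5.8 19.5 67.1] [ 6.7 21.2 75. ]
75 253 [-5.8 11.6 75.1] [ 6.7 21.2 83. ]
83 291 [-5.7 11.5 83. ] [11.6 21.1 90.1]
91 5 [-10.9  11.5  93.2] [10.9 11.9 99. ]
99 13 [-12.   11.5  99.1] [12.  12.6 99.9]
base 11183 [[-54.0, 0.3, 9.5], [-0.3, 25.0, 11.1], [53.5, 49.5, 12.7]]
flange 6511 [[-30.7, 73.8, 86.3], [0.4, 84.3, 88.1], [30.3, 93.3, 89.8]]
lenshead 21037 [[-42.2, 64.0, 75.2], [-0.9, 95.5, 84.1], [41.1, 116.2, 85.4]]
tip 5.54
bottle 4.68
short 4.02
```

View pics/fin.png

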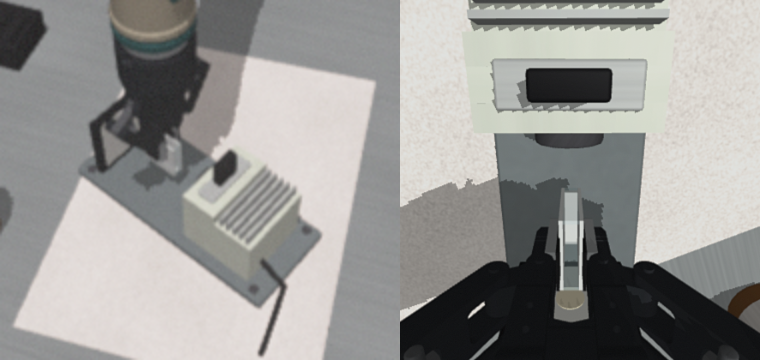

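Call:
jog_arm(series=[[[0,0,0],[1,-0.8,0],1],[[0,0,0],[0,0,0],1],[[0,0,0],[0,0,0],1],[[0,0,0],[0,0,0],1],[[0,0,0],[0,0,0],1]])

```text
clock: 20.0
eef_pos: [609.4, -54.6, 84.0]
tool_rot: [1.743, 1.571, -0.202]
force: [-0.9, -0.5, 0.2]
width: 11.2
```

Run:
```python
from h import *
s=read_state(); print(s['clock'],s['eef_pos'],s['width'],s['force'],abs(s['qd']).max())
d=snap('wrist','w7'); W=cloud(d)
a=np.radians(68.6); Y=np.array([np.cos(a),np.sin(a)]); X=np.array([np.sin(a),-np.cos(a)]); O=np.array([610,-56.])
P=W.reshape(-1,3); L=np.c_[(P[:,:2]-O)@X,(P[:,:2]-O)@Y,P[:,2]]
for n,z0,z1,x0,y0,y1 in(('cuv',40,80,8,17,30),('base',9,15,70,0,50),('head',78,85.5,60,60,130)):
    Q=L[(L[:,2]>z0)&(L[:,2]<z1)&(abs(L[:,0])<x0)&(L[:,1]>y0)&(L[:,1]<y1)]; p=np.percentile(Q,[0.5,99.5],axis=0); print(n,p.round(1).tolist(),p.mean(0).round(1))
finish_job()
```

```text
20.0 [609.39329583 -54.63743918  84.0475025 ] 11.235607896221978 [-0.94905519 -0.50261827  0.15670971] 0.003017531293644694
cuv [[-6.6, 19.7, 40.4], [5.8, 21.1, 79.9]] [-0.4 20.4 60.1]
base [[-54.0, 0.4, 9.4], [53.5, 49.7, 12.7]] [-0.3 25.  11. ]
head [[-42.3, 64.0, 78.7], [41.2, 111.3, 85.4]] [-0.5 87.6 82.1]
the job is handed in; nothing more can be done
```

The filter slide is in the lamp slot, fully home and released. The long cuvette is held upright by its frosted sides midway between lens and screen, and the job is handed in at about 20 s.

- **Slide:** It went in without side load. The wrist camera put the flange top about 4 mm above the head's top (88 against 84 mm), which is the flange's own thickness, so it is seated.
- **Cuvette:**
  - It is within about 0.2 mm of the lamp's centre line sideways, and along the beam about 1 mm or less from mid-gap.
  - Its faces showed no tilt I could measure, and it was within about 0.3° of the beam direction.
  - Its height comes from the TCP reading: underside about 39 mm above the bench, so the beam passes about 16 mm up it.
- **At hand-in:** Forces on the tool were about 1 N, the arm was at rest and the grip was holding. The gripper was well clear of the lamp.
- **Left alone:** I never went near the tip box or the bottle. My before-and-after image comparison for them and the short cuvette was inconclusive: small differences of 4–5 grey levels that I put down to noise or shadow and did not check further.
- **Disagreements:** The two cameras and the arm differed by 1–2 mm, within the stated calibration. I therefore placed the cuvette by comparing it with the lamp in the same wrist picture.

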